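Hold the spring clip gaping over the circuit board's edge

TASK

Take the large spring clip off the rack's rib and, squeezing its handles, hold it wide open, upright and square over the top edge of the tall circuit board, midway between the two white connectors, one jaw well down each side and nothing of it touching the board. Finish while still holding it so: do not let it bite or let go. Do not bump the board hard, and leave the other things where they are.

Things in the scene. Friction and masses are not known exactly. Their poses are not given: they have to be found in the camera images.
- clip_pin (a point): Centre of the pivot pin of the large loose spring clip (steel, 55-115 g, 24 mm wide, 79 mm tall). x along the pin (32 mm long), z up from jaws to handles, y from jaw b to jaw a. At the start the clip stands upright on the rack's base, biting the rib (its x along the rib), pin 58 mm above the bench. The jaws reach 40 mm below the pin shut, 37 mm open.
- clip: The same clip; origin 40 mm below the pin, level with the shut jaw tips. Two flat steel handles, 24 mm wide along x, rise 39 mm above the pin (44 open). Biting, they splay in y (39 mm over the outsides 26 mm above the pin, 47 at the top). Squeezing them together along y, 15 to 35 mm above the pin, opens the jaws; fully open they are upright and parallel, 20 mm over the outsides.
- clip_jaw_a (a joint): Opening angle of jaw a in rad; jaw b opens equally. 0: biting the 4 mm rib; 0.33: fully open at its stop, tips 30 mm apart. The spring needs about 5 N on each handle to begin and 9 N fully open, 26 mm above the pin; a grip of 20 to 40 N holds it fully open.
- clip_jaw_a_tip (a point): Lower end of jaw a, on its inner face (the +y side of the clip), mid-width.
- clip_jaw_b_tip (a point): Lower end of jaw b, on its inner face (the -y side of the clip), mid-width.
- rack: Fixed clip rack; origin at the centre of its underside. Black base 150 (x) by 60 (y) by 18 mm; steel rib 140 mm long, 4 mm thick, top 42 mm above the bench, along the rack's x at y = 0. A small clip, 12 mm wide, its top 74 mm above the bench, is fixed on the rib at x = +58 mm: not the one wanted. The large clip is 60 mm or more from it.
- board: Fixed stand with the tall circuit board; origin at the centre of its underside. Base 140 (x) by 70 (y) by 20 mm; board 120 mm wide along x, 3 mm thick in y, top edge 95 mm above the bench. White connectors (20 wide, 14 tall, 10 mm off both faces) flush with the top at x = +-48 mm; between them faces are bare from 55 mm above the bench up; lower parts stand out 10 mm.
- board_edge (a point): Middle of the tall board's top edge, midway between the two connectors: 95 mm above the bench. x along the edge, y square to the board's faces.
- short_board: Bystander: loose small stand (80 by 50 mm) with a short circuit board without white connectors, 52 mm tall. Origin at the centre of its underside.
- paste_jar: Bystander: small white jar, 44 mm across, 45 mm tall. Origin under its centre.
- spool: Bystander: metal spool, 56 mm across, 40 mm tall. Origin under its centre.
- driver: Bystander: screwdriver lying on the left of the bench, 160 mm long.
- flux: Bystander: small brown bottle, 40 mm across, 90 mm tall. Origin under its centre.
- tray: Bystander: open grey parts tray 90 by 120 by 25 mm. Origin under its centre.

How it is judged (in metres and radians):
On the way:
1. the large clip is lifted clear of the rack (z of clip_pin in the frame of rack above 0.11 m and contact force between clip and rack below 0.1 N), for 0.2 s.
At the end, for the whole second after the job is handed in: Gripper holds the still clip (over 3 N), jaws open 0.23 rad or more, a tip on each side of the board, 5.5 mm or more off its mid-plane, 5 to 37 mm below its edge; pin within 15 mm of the edge's middle along the board; parallel and upright within 0.25 rad; clip not touching the board (((y of clip_jaw_a_tip in the frame of board above 0.0055 m and y of clip_jaw_b_tip in the frame of board below -0.0055 m) or (y of clip_jaw_b_tip in the frame of board above 0.0055 m and y of clip_jaw_a_tip in the frame of board below -0.0055 m)) and z of clip_jaw_a_tip in the frame of board between 0.058 and 0.09 m and z of clip_jaw_b_tip in the frame of board between 0.058 and 0.09 m and x of clip_pin in the frame of board between -0.015 and 0.015 m and angle between the x axis of clip and the x axis of board, either way round below 0.25 rad and angle between clip's own z axis and vertical below 0.25 rad and value of joint clip_jaw_a above 0.23 rad and contact force between clip and board below 0.3 N and contact force between the fingers and clip above 3 N and linear speed of clip below 0.03 m/s); the arm keeps its last pose, push and grip.
It fails at once if the board is bumped hard (over 8 N) with the clip (contact force between clip and board above 8 N).
It fails at once if the board is pushed hard (over 8 N) with the fingers (contact force between the fingers and board above 8 N).
It fails at once if a bystander is moved more than 20 mm (distance of any of short_board, paste_jar, spool, driver, flux, tray from where it was at the start of the episode above 0.02 m).
It also fails if it takes over 48 s, if anything falls off the work surface, if the arm or the gripper's body presses on something with over 40 N, if the wrist force passes 120 N, or if a joint passes its speed limit or range.

ROBOT

A 6-joint arm with a two-finger parallel gripper is mounted at the origin on the work surface. World frame = base frame: x ahead of the robot, y to its left, z up, the work surface at z = 0. Lengths are in mm, angles in degrees, forces in N, time in s.
With the tool pointing down it reaches from about 425 to 950 mm from the base axis. Payload 14.7 kg.
Tool frame: the origin (TCP) lies on the mounting face of the last link; the fingertips stand 173 mm ahead of it and the grasp point (between the pads) lies 155 mm ahead of it (env.finger_overhang is the distance from the TCP to the fingertips, in mm); z points along the fingers, x is the direction in which the jaws open and shut, and the axes are right-handed (so a half turn about z gives the same grasp; the last joint's range is limited). The gripper opens to 85 mm and grips with 20 to 120 N. Pads are 22 mm wide; open, the fingers measure 114 mm over their backs; the gripper's body (76 mm by 85 mm) begins 54 mm behind the grasp point. The pads swing forward as they close: fully open they stand 13 mm farther back than shut.
Start: joints at [64.767, 27.513, 91.461, -0, 61.026, -2.67], TCP at [249.382, 600.252, 404.697] pointing down, gripper open.
Joint ranges: [-157.49, 157.49], [-46.99, 117.5], [13.45, 153.17], [-89.5, 269.5], [5.16, 153.95], [-167.48, 167.48]. Speed limits (degrees/s): [108.29, 108.29, 136.94, 172.46, 172.46, 172.46].

INTERFACE

Orientations are given as [roll, pitch, yaw] about the fixed x, y, z axes, in that order (R = Rz(yaw) Ry(pitch) Rx(roll)).
In Python, from cell import env gives the robot as it stands.
- The arm moves only by the shell command python3 -m creep 'ROWS' [OPENING]. ROWS is JSON, a list of rows, each a list of 4 numbers: the shift along the tool's x, y, z in m, then the turn about the tool's z in degrees. In form: [[dx, dy, dz, twist], ...]. A call has 1 to 10 rows; each row shifts and turns the pose as measured when the row begins, along the tool's axes as they then stand; what a row does not reach is not made up. A row lasts 1/8 s, in which the tool goes at most 62.5 mm and 10.7 degrees, less where a joint would pass 70% of its speed; a pose out of reach is approached as far as the arm can. A call is refused whole if a number of a shift passes 0.0625 or a number of a turn 10.7, either way. A call with a gripper value outside its range is refused whole. OPENING is the finger opening in m, from 0 to 0.0854, set as the call begins (- or left out, the last holds). The fingers move at their own pace and stop on an object; the grip force is fixed at half the most. Time passes only in rows, so rows that do not move let the fingers close. It gives the time, the measured TCP pose, the force and the opening at its end, in the units of the state.
- env.get_obs(): the state, without advancing time (a new reading comes with each control period).
- env.snapshot(name): name is "scene" or "side" or "wrist"; returns (picture, depth): 480x640x3 uint8, red, green, blue; 480x640 float32, mm along the optical axis (not along the pixel's ray), 0 where there is no reading.
- env.camera_model(name): a dict with "camera_matrix" (3x3 intrinsics, pixels), "rvec" (rotation vector, rad) and "tvec" (3), from world to camera coordinates, as OpenCV has them. Camera axes: x right, y down, z forward; pixel columns grow to the right and rows downward; lengths in mm; the calibration is good to about 2 mm. A picture is of the moment at which its call begins: read the wrist's pose just before it. camera_model takes no time and is no camera call; for the wrist camera it gives the pose at the moment of the call.
- env.hand_in(): hands the job in, once; it reports no verdict.
Trained networks look in the newest picture that a camera, given by its name, has taken for a name from the list of things; names that differ only in an ending like _2 or _b are one class to them, and where a whole thing is asked for, a point or a joint stands for the part that bears it (a point fixed in the world has none). Each returns a list of dicts, best first, with "p" (0 to 1); they miss things now and then, are a little off and sometimes report something else, mostly with a low value. They report only what shows in the picture. A call takes as long as a camera call.
- env.regions_of(camera, thing): "region" (480x640 bool, what is visible of it) and "bbox" ([left, top, right, bottom] in pixels, round what is visible of it).
- env.place_of(camera, thing): "position" ([column, row] in pixels: a listed point, or the origin of a listed thing).
The state is a dict: "time": time; "joint_positions": joint angles; "qd": joint speeds; "effort": joint torques, N m; "eef_pos": TCP position; "orientation": TCP orientation; "wrist_force": force on the tool from outside, world axes, zero at the start; "torque": the same for the moment, N m; "width": opening from 0.0 (shut) to 1.0 (fully open).
Only numpy, scipy, OpenCV 4.12 (cv2) and the standard library are available. Lean on these libraries where they do the work, as an engineer would, in place of code of your own. Each camera call takes 0.05 s, during which the arm holds its last target. There are 200 camera calls.

## Working session

There is one attempt and no reset: what is moved stays moved. The work goes in short steps, Python scripts to look and compute and a shell command to move; the robot and the scene stay as the last step left them, time stands still between calls to the robot, and variables do not carry over. Pictures are saved under pics/ and viewed, about 8 in all and at most 12, crops included, and the job is handed in when it is done.

```bash
mkdir -p pics; ls
cat > h.py <<'E'
import numpy as np, cv2
from cell import env
from scipy.spatial.transform import Rotation as R
def cam(n):
    m=env.camera_model(n); Rm=cv2.Rodrigues(np.array(m["rvec"],float))[0]
    return np.array(m["camera_matrix"],float),Rm,np.array(m["tvec"],float).ravel()
def ray(n,px):
    K,Rm,t=cam(n); d=Rm.T@np.linalg.inv(K)@np.array([px[0],px[1],1.]); return -Rm.T@t,d
def at_z(n,px,z):
    o,d=ray(n,px); return o+d*(z-o[2])/d[2]
def proj(n,P):
    K,Rm,t=cam(n); q=K@(Rm@np.array(P,float)+t); return q[:2]/q[2]
def cloud(n,depth,mask):
    v,u=np.nonzero(mask&(depth>0)); K,Rm,t=cam(n); z=depth[v,u]
    c=(np.linalg.inv(K)@np.stack([u,v,np.ones_like(u)]))*z
    return (Rm.T@(c-t[:,None])).T
E
python3 - <<'E'
from h import *
o=env.get_obs();print(o["eef_pos"],o["orientation"],o["time"])
ims=[]
for n in("scene","side"):
    p,d=env.snapshot(n);np.savez(f"{n}.npz",p=p,d=d);ims.append(p)
    for t in("clip_pin","board_edge","rack","board","clip"):
        for r in env.place_of(n,t)[:2]: print(n,t,r["p"],np.round(r["position"],1))
cv2.imwrite("pics/a.png",cv2.resize(np.vstack(ims),(640,960))[:,:,::-1][:480]);cv2.imwrite("pics/b.png",ims[1][:,:,::-1])
for n in("scene","side"):print(n,ray(n,(320,240)))
E
```

```text
pics
[249.28061801 600.08523253 404.06026019] [-1.79995662e+02  6.96450522e-02  6.74383122e+01] 0.0
scene clip_pin 0.75 [397.3 192. ]
scene clip_pin 0.31 [256.3 216.9]
scene board_edge 0.72 [252.2 189.8]
scene board_edge 0.37 [338.8 196.1]
scene rack 0.6 [413.1 209.9]
scene rack 0.6 [395.4 200.6]
scene board 0.68 [254.5 217.9]
scene clip 0.57 [393.9 201.4]
side clip_pin 0.5 [252.9 231.8]
side board_edge 0.56 [337.  291.8]
side rack 0.75 [249.  239.5]
side board 0.83 [334.6 323.5]
side board 0.75 [251.3 246.1]
side clip 0.65 [251.3 246.7]
side clip 0.21 [196.4 213.5]
scene (array([1269.33448119, -172.73447119, 1086.95418514]), array([-0.53287067,  0.09976982, -0.84036066]))
side (array([-144.94700368, -741.94135766,  857.91179028]), array([ 0.57048804,  0.56109381, -0.59977466]))
```

View pics/a.png

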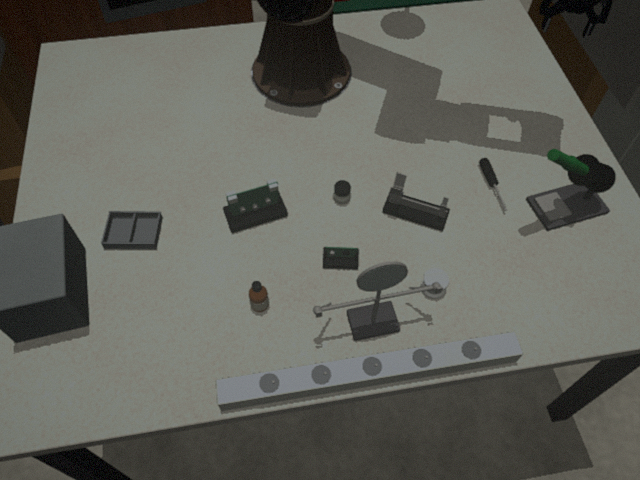

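View pics/b.png

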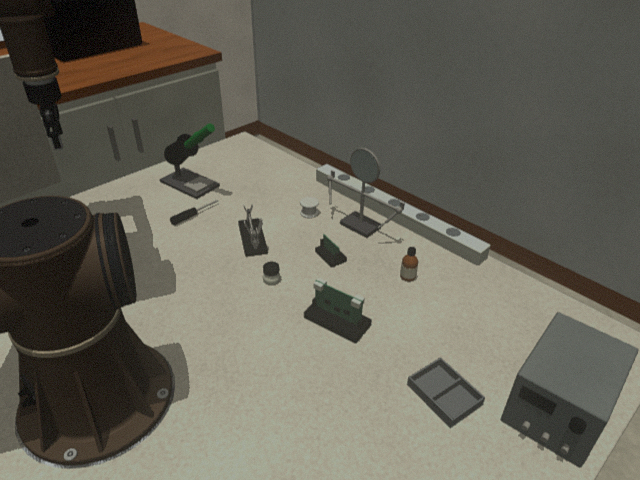

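The scene view shows the rack at about (416,205), with the large clip at its left end near (398,185), and the board at (255,205) with its white connectors. The side view shows the rack at (252,240), with two clips on it, and the board at (337,310).

Run:
```python
from h import *
for n,pin,ed in(("scene",(397.3,192),(252.2,189.8)),("side",(252.9,231.8),(337,291.8))):
    print(n,"pin",at_z(n,pin,58).round(1),"edge",at_z(n,ed,95).round(1))
    D=np.load(n+".npz")["d"]
    for t in("rack","board","clip"):
        rs=env.regions_of(n,t)
        if not rs: print(n,t,None);continue
        for r in rs[:2]:
            c=cloud(n,D,r["region"]); print(n,t,r["p"],r["bbox"],len(c))
            for lo,hi in((5,30),(36,50),(50,80),(80,110)):
                s=c[(c[:,2]>lo)&(c[:,2]<hi)]
                if len(s)>5:
                    b=cv2.minAreaRect(s[:,:2].astype(np.float32)); print("  ",lo,hi,len(s),s.mean(0).round(0),np.round(b[0]),np.round(b[1]),round(b[2],1))
p=np.load("scene.npz")["p"];q=np.load("side.npz")["p"]
a=cv2.resize(p[150:250,360:480],(480,400),interpolation=3);b=cv2.resize(q[190:270,205:301],(480,400),interpolation=3)[:, :320]
cv2.imwrite("pics/c.png",np.hstack([a,b])[:,:,::-1])
```

```text
scene pin [515.7 149.   58. ] edge [ 483.6 -181.9   95. ]
scene rack 0.83 [380.1, 192.6, 448.8, 230.8] 1463
   5 30 1095 [553. 190.  17.] [541. 192.] [150.  66.] 59.0
   36 50 144 [549. 204.  41.] [542. 191.] [140.  17.] 61.4
   50 80 69 [568. 243.  63.] [569. 242.] [15. 26.] 52.9
scene rack 0.47 [478.5, 162.1, 502.6, 212.5] 400
   5 30 365 [477. 398.  19.] [496. 399.] [ 26. 155.] 89.2
scene board 0.92 [224.3, 180.8, 287.6, 234.5] 2203
   5 30 1055 [ 500. -184.   18.] [ 486. -184.] [ 71. 140.] 9.2
   36 50 263 [ 485. -184.   43.] [ 484. -184.] [ 22. 127.] 11.7
   50 80 357 [ 483. -185.   64.] [ 486. -184.] [ 14. 119.] 11.0
   80 110 389 [ 484. -184.   91.] [ 482. -184.] [ 25. 118.] 11.5
scene clip 0.85 [390.5, 174.7, 402.4, 200.8] 297
   5 30 16 [517. 144.  23.] [517. 145.] [20.  6.] 64.0
   36 50 35 [522. 143.  43.] [521. 143.] [21.  8.] 63.1
   50 80 142 [511. 148.  67.] [514. 147.] [25. 36.] 58.8
   80 110 93 [510. 148.  89.] [514. 145.] [24. 48.] 61.0
scene clip 0.31 [222.2, 179.9, 287.4, 234.6] 2186
   5 30 1051 [ 500. -184.   18.] [ 486. -183.] [ 71. 140.] 8.8
   36 50 263 [ 48
[... 664 characters left out ...]
 -186.] [ 17. 129.] 15.1
   50 80 432 [ 479. -186.   64.] [ 477. -185.] [ 13. 122.] 11.7
   80 110 422 [ 479. -188.   90.] [ 481. -185.] [ 27. 120.] 11.4
side board 0.19 [238.0, 221.4, 265.2, 249.7] 262
   5 30 78 [541. 192.  20.] [543. 186.] [137.  46.] 58.5
   36 50 26 [512. 146.  41.] [518. 158.] [65. 19.] 61.3
   50 80 96 [511. 142.  64.] [513. 144.] [34. 32.] 45.2
   80 110 40 [513. 143.  89.] [512. 145.] [29. 46.] 58.3
side clip 0.54 [245.3, 218.6, 264.8, 247.2] 148
   5 30 19 [529. 166.  23.] [536. 176.] [92. 14.] 51.1
   36 50 10 [513. 146.  42.] [519. 161.] [59. 18.] 63.0
   50 80 89 [512. 142.  64.] [514. 145.] [34. 31.] 50.9
   80 110 20 [527. 133.  89.] [528. 135.] [29.  6.] 66.4
```

View pics/c.png

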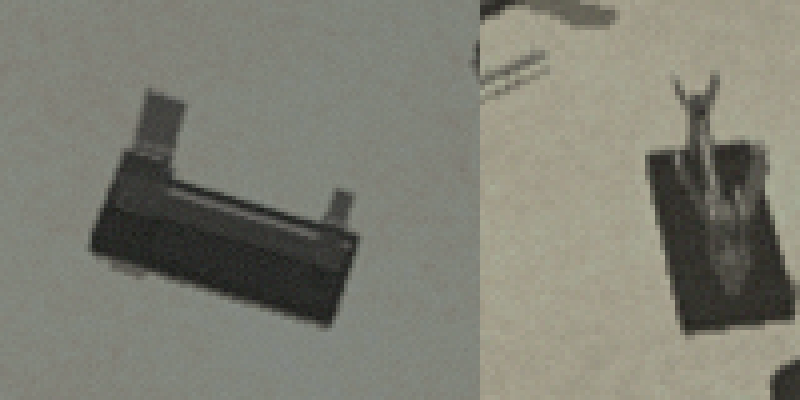

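```bash
cat >> h.py <<'E'
def rel(x,y,z,yaw=None):
    "shift to a world TCP target in the tool axes (m), and the twist needed (deg)"
    o=env.get_obs(); M=R.from_euler("xyz",o["orientation"],degrees=True)
    s=M.inv().apply(np.array([x,y,z])-o["eef_pos"])/1000
    tw=None if yaw is None else -((yaw-o["orientation"][2]+180)%360-180)
    print("t",round(o["time"],2),"pos",np.round(o["eef_pos"],1),"rpy",np.round(o["orientation"],2),"w",o["width"],"F",np.round(o["wrist_force"],1)); print("shift",s.round(4),"twist",tw)
E
python3 -m creep '[[-0.032,0.042,0,0],[-0.032,0.042,0,0],[-0.032,0.042,0,0],[-0.032,0.042,0,0],[-0.032,0.042,0,0],[-0.032,0.042,0,0],[-0.032,0.042,0,0],[-0.032,0.042,0,0],[-0.032,0.042,0,0],[-0.032,0.042,0,0]]' 0.0854
python3 -m creep '[[0,0,0,10.7],[0,0,0,10.7],[0,0,0,10.7],[0,0,0,10.7],[0,0,0,10.7],[0,0,0,10.7],[0,0,0,10.7],[0,0,0,10.7],[0,0,0,10.7]]'
python3 -c "
from h import *
rel(514.5,146,339,-29.5)"
```

```text
time: 2.15
eef_pos: [521.3, 133.2, 405.4]
orientation: [179.8, -0.3, 67.8]
wrist_force: [0.9, 0.4, 0.2]
width: 1.0
time: 3.28
eef_pos: [523.5, 128.6, 406.1]
orientation: [-179.7, -0.2, -29.2]
wrist_force: [0.1, 1.0, -0.2]
width: 0.999
t 3.27 pos [523.5 128.6 406.1] rpy [-179.66   -0.23  -29.21] w 0.9988266959780083 F [ 0.1  1.  -0.2]
shift [-0.0166 -0.0104  0.0671] twist 0.28955985503205284
```

```bash
python3 -m creep '[[-0.008,-0.005,0.033,0],[-0.0085,-0.005,0.033,0],[0,0,0,0]]'
python3 - <<'E'
from h import *
rel(514.5,146,239,-29.5)
p,d=env.snapshot("wrist");np.savez("w.npz",p=p,d=d)
r=env.place_of("wrist","clip_pin");print(r[:2])
for q in r[:1]: print(at_z("wrist",q["position"],58).round(1))
for t in ("clip","rack"):
  for r in env.regions_of("wrist",t)[:1]:
    c=cloud("wrist",d,r["region"]);print(t,r["p"],r["bbox"])
    for lo,hi in((5,30),(36,50),(50,75),(75,85),(85,110)):
        s=c[(c[:,2]>lo)&(c[:,2]<hi)]
        if len(s)>20:
            b=cv2.minAreaRect(s[:,:2].astype(np.float32));print("  ",lo,hi,len(s),s.mean(0).round(1),np.round(b[0],1),np.round(b[1],1),round(b[2],1))
cv2.imwrite("pics/d.png",p[:,:,::-1])
E
```

```text
time: 3.65
eef_pos: [514.8, 145.9, 339.7]
orientation: [-179.6, -0.3, -29.4]
wrist_force: [0.2, -0.3, -0.2]
width: 0.997
t 3.65 pos [514.8 145.9 339.7] rpy [-179.57   -0.34  -29.44] w 0.9971943184643026 F [ 0.2 -0.3 -0.2]
shift [-0.0009  0.0008  0.1007] twist 0.06485375938865445
[{'position': [311.4, 243.4], 'p': 0.77}]
[511. 147.  58.]
clip 0.68 [274.8, 220.3, 352.6, 280.6]
   5 30 70 [512.1 146.1  24.7] [509.1 141. ] [44.6 34.4] 8.5
   36 50 57 [519.4 155.1  41.5] [518.3 154. ] [13.6 21.1] 87.6
   50 75 1244 [514.3 146.7  66.4] [514.  145.8] [32.1 28.4] 60.0
   75 85 415 [513.9 146.7  80.2] [513.8 146. ] [23.9 35.2] 58.8
   85 110 936 [513.8 146.4  93.9] [513.9 146. ] [24.1 46.7] 59.6
```

View pics/d.png

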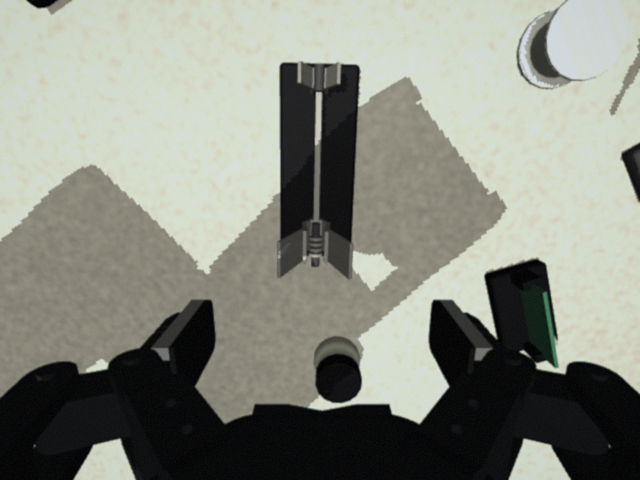

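The wrist view shows the large clip centred between the jaws at about (314,250), square to them, with the small clip at the far end (320,75). The depth cloud puts it at (514,146). I'm descending.

```bash
python3 -m creep '[[-0.0005,0,0.03,0.6],[0,0,0.03,0],[0,0,0.025,0],[0,0,0.014,0],[0,0,0,0]]'
python3 -c "
from h import *
rel(514,146,240,-30)"
python3 -m creep '[[0,0,0,0],[0,0,0,0],[0,0,0,0]]' 0.044
```

```text
time: 4.47
eef_pos: [521.5, 145.9, 247.2]
orientation: [-178.9, -1.1, -30.2]
wrist_force: [0.3, 0.8, 1.0]
width: 0.997
t 4.47 pos [521.5 145.9 247.2] rpy [-178.92   -1.06  -30.17] w 0.9972842209691765 F [0.3 0.8 1. ]
shift [-0.0067  0.0038  0.007 ] twist -0.16567132335867996
time: 4.85
eef_pos: [522.4, 146.0, 249.7]
orientation: [-178.8, -1.2, -30.2]
wrist_force: [-0.9, -0.3, -0.3]
width: 0.513
```

```bash
python3 -m creep '[[-0.008,0.0045,0.012,0]]'
python3 -c "
from h import *
rel(514,146,239,-30)"
```

```text
time: 4.97
eef_pos: [515.0, 146.5, 238.8]
orientation: [-178.6, -1.4, -30.2]
wrist_force: [1.3, 0.8, 8.5]
width: 0.514
t 4.97 pos [515.  146.5 238.8] rpy [-178.61   -1.39  -30.18] w 0.5140256780904203 F [1.3 0.8 8.5]
shift [-0.0006  0.0009 -0.0002] twist -0.18004110157195896
```

```bash
cat >> h.py <<'E'
def relg(x,y,z,yaw):
    "same, but x,y,z of the grasp point"
    o=env.get_obs(); zt=R.from_euler("xyz",o["orientation"],degrees=True).as_matrix()[:,2]
    print("grasp",(o["eef_pos"]+155*zt).round(1),"zt",zt.round(3)); rel(*(np.array([x,y,z])-155*zt),yaw)
E
python3 -c "
from h import *
relg(514,146,84,-30)
p,d=env.snapshot('wrist');cv2.imwrite('pics/e.png',p[150:,:,::-1])
print(env.get_obs()['wrist_force'])
r=env.regions_of('wrist','clip')[0];c=cloud('wrist',d,r['region']);print(r['p'])
s=c[c[:,2]>85];print(cv2.minAreaRect(s[:,:2].astype(np.float32)),s[:,2].max())"
```

```text
grasp [520.1 147.8  83.9] zt [ 0.033  0.009 -0.999]
t 4.97 pos [515.  146.5 238.8] rpy [-178.61   -1.39  -30.18] w 0.5140256780904203 F [1.3 0.8 8.5]
shift [-0.0044  0.0047 -0.0003] twist -0.18004110157195896
[-1.36362908  0.01695699  5.25747169]
0.58
((513.5339965820312, 141.20550537109375), (24.57761001586914, 44.55733871459961), 59.4533805847168) 99.1725662595261
```

View pics/e.png

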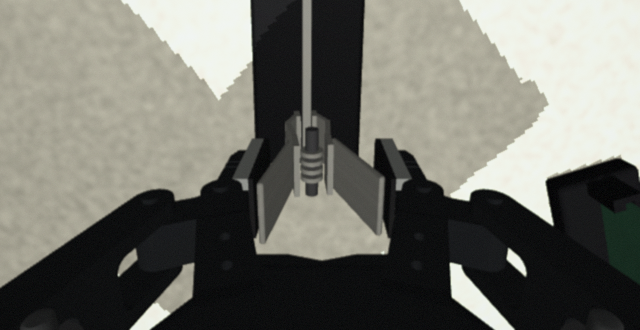

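The pads straddle both handles. The clip sits slightly left of centre and the pads are a few mm too far up-image along the rib, so I'll make a small correction and then close.

```bash
python3 -m creep '[[-0.002,0.004,0.0,0]]'; python3 -m creep '[[-0.0005,0,0,0],[-0.0005,0,0,0]]' 0.032;  python3 -m creep '[[-0.0005,0,0,0],[-0.0005,0,0,0]]' 0.02
python3 -c "
from h import *
relg(514,146,84,-30)"
```

```text
time: 5.2
eef_pos: [509.8, 144.0, 237.7]
orientation: [-178.7, -1.3, -30.1]
wrist_force: [1.5, -0.1, 1.4]
width: 0.517
time: 5.45
eef_pos: [509.2, 144.2, 238.7]
orientation: [-178.7, -1.3, -30.2]
wrist_force: [0.5, -0.4, 0.1]
width: 0.374
time: 5.7
eef_pos: [508.3, 144.6, 238.9]
orientation: [-178.7, -1.3, -30.2]
wrist_force: [0.7, -0.1, 0.4]
width: 0.238
grasp [513.2 145.9  84. ] zt [ 0.032  0.008 -0.999]
t 5.7 pos [508.3 144.6 238.9] rpy [-178.67   -1.34  -30.16] w 0.2376380924448204 F [ 0.7 -0.1  0.4]
shift [ 0.0006 -0.0005  0.    ] twist -0.1625811142230873
```

```bash
python3 -m creep '[[0,0,0,0],[0,0,0,0]]' 0.010; python3 -m creep '[[0,0,-0.004,0],[0,0,-0.01,0],[0,0,-0.02,0],[0,0,-0.03,0]]'
python3 -c "
from h import *
p,d=env.snapshot('wrist');cv2.imwrite('pics/f.png',p[150:,:,::-1])
relg(480,-185,200,11.5)"
```

```text
time: 5.95
eef_pos: [508.3, 144.6, 238.9]
orientation: [-178.7, -1.3, -30.2]
wrist_force: [-0.2, -0.1, 1.6]
width: 0.205
time: 6.45
eef_pos: [505.1, 143.8, 303.7]
orientation: [-178.9, -1.1, -30.2]
wrist_force: [-0.4, -0.2, -1.9]
width: 0.206
grasp [510.9 145.4 152.6] zt [ 0.031  0.008 -0.999]
t 6.5 pos [506.1 144.1 307.5] rpy [-178.69   -1.31  -30.16] w 0.20671878186252576 F [3.1 0.2 4. ]
shift [ 0.1403  0.3001 -0.0511] twist -41.657242846904865
```

View pics/f.png

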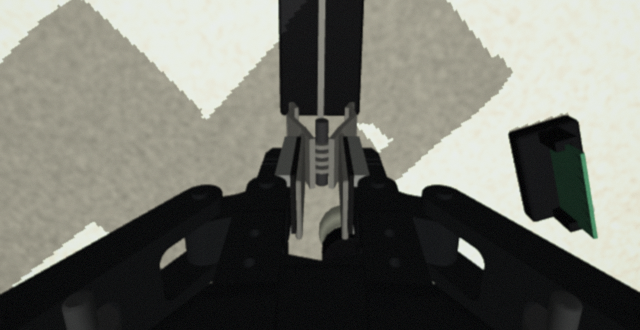

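The clip is lifted clear of the rack, with its handles parallel between the pads and its jaws wide open (around (320,170)). I'm carrying it high over to the board.

```bash
python3 -m creep '[[0,0,-0.03,0],[0,0,-0.025,0],[0.0175,0.0375,0,0],[0.0175,0.0375,0,0],[0.0175,0.0375,0,0],[0.0175,0.0375,0,0],[0.0175,0.0375,0,0],[0.0175,0.0375,0,0]]';python3 -m creep '[[0.0175,0.0375,0,0],[0.015,0.035,0,0],[0,0,0,-10.5],[0,0,0,-10.5],[0,0,0,-10.5],[0,0,0,-10]]'
python3 -c "
from h import *
relg(480,-185,200,11.5)"
```

```text
time: 7.5
eef_pos: [481.4, -108.2, 367.5]
orientation: [-178.4, -1.7, -29.9]
wrist_force: [1.0, -0.2, -1.1]
width: 0.203
time: 8.25
eef_pos: [471.5, -193.1, 369.6]
orientation: [179.9, -2.4, 12.6]
wrist_force: [-0.2, 0.9, -1.7]
width: 0.207
grasp [ 477.9 -191.9  214.7] zt [ 0.041  0.008 -0.999]
t 8.25 pos [ 471.5 -193.1  369.6] rpy [179.91  -2.41  12.58] w 0.2074694888890884 F [-0.2  0.9 -1.7]
shift [ 0.0029 -0.0063  0.0149] twist 1.0781592030689922
```

```bash
python3 -m creep '[[0.003,-0.006,0,1]]'
cat > m.py <<'E'
from h import *
import sys
n0=sys.argv[1]
relg(480,-185,137,11.5)
p,d=env.snapshot("wrist");cv2.imwrite(f"pics/{n0}.png",p[:,:,::-1])
for t,z in(("board_edge",95),):
    for r in env.place_of("wrist",t)[:2]: print(t,r["p"],np.round(r["position"]),at_z("wrist",r["position"],z).round(1))
for r in env.regions_of("wrist","board")[:1]:
    c=cloud("wrist",d,r["region"]);print(r["p"],r["bbox"])
    for lo,hi in((8,24),(91,99)):
        s=c[(c[:,2]>lo)&(c[:,2]<hi)]
        if len(s)>20:
            b=cv2.minAreaRect(s[:,:2].astype(np.float32));print(lo,hi,len(s),s.mean(0).round(1),np.round(b[0],1),np.round(b[1],1),round(b[2],1))
for t in("clip_jaw_a_tip","clip_pin"):
    for r in env.place_of("wrist",t)[:2]: print(t,r["p"],np.round(r["position"]))
o=env.get_obs();zt=R.from_euler("xyz",o["orientation"],degrees=True).as_matrix()[:,2]
print("expected pin px",proj("wrist",o["eef_pos"]+181*zt),"tips px",proj("wrist",o["eef_pos"]+218*zt))
E
python3 m.py g
```

```text
time: 8.38
eef_pos: [473.0, -186.5, 370.1]
orientation: [179.9, -2.4, 11.5]
wrist_force: [-0.6, -0.0, -0.7]
width: 0.204
grasp [ 479.4 -185.4  215.3] zt [ 0.042  0.007 -0.999]
t 8.38 pos [ 473.  -186.5  370.1] rpy [179.95  -2.42  11.46] w 0.20376428934318505 F [-0.6 -0.  -0.7]
shift [-0.0027 -0.0003  0.0782] twist -0.041350275773282874
board_edge 0.66 [318. 240.] [ 480.8 -183.5   95. ]
board_edge 0.37 [319. 269.] [ 485.2 -204.7   95. ]
0.57 [270.4, 139.1, 356.5, 293.2]
8 24 7876 [ 476.1 -174.6   19.4] [ 479.3 -184. ] [ 70.2 138.3] 11.4
91 99 1458 [ 471.8 -146.4   94.5] [ 475.3 -165.2] [22.9 80.2] 10.6
clip_jaw_a_tip 0.85 [300. 272.]
clip_jaw_a_tip 0.72 [318. 241.]
clip_pin 0.66 [295. 272.]
expected pin px [324.79623078 296.23146266] tips px [324.22676409 268.7933992 ]
```

View pics/g.png

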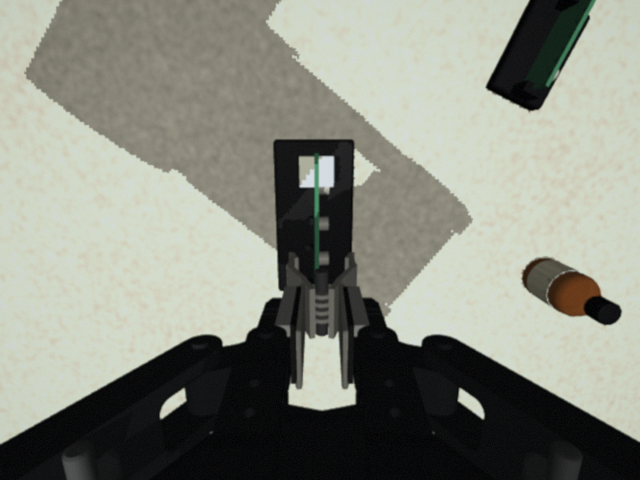

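The board's top edge runs vertically at column 318, with the near connector at (316,172). The open clip is centred on it at column 322. The networks and depth put the edge's middle at about (480,-184), so I'm going down in two stages.

```bash
python3 -m creep '[[-0.001,0,0.016,0],[-0.001,0,0.016,0],[0,0,0.015,0]]'
python3 -c "
from h import *
relg(478,-184.5,139,11.5)"
```

```text
time: 9.0
eef_pos: [473.7, -186.7, 322.7]
orientation: [179.9, -2.5, 11.2]
wrist_force: [0.1, 0.0, -0.6]
width: 0.207
grasp [ 480.5 -185.7  167.8] zt [ 0.044  0.006 -0.999]
t 9.0 pos [ 473.7 -186.7  322.7] rpy [179.87  -2.54  11.15] w 0.2067050819400496 F [ 0.1  0.  -0.6]
shift [-0.0035 -0.0017  0.0287] twist -0.34755591565067334
```

```bash
python3 -m creep '[[-0.004,-0.0015,0,-0.3],[-0.0005,0,0.01,0],[-0.0005,0,0.01,0]]'
python3 m.py i
```

```text
time: 9.38
eef_pos: [469.2, -186.0, 301.4]
orientation: [179.9, -2.5, 11.4]
wrist_force: [0.2, -0.3, -0.9]
width: 0.206
grasp [ 476.  -185.   146.6] zt [ 0.044  0.006 -0.999]
t 9.38 pos [ 469.2 -186.   301.4] rpy [179.86  -2.53  11.4 ] w 0.20620222240115355 F [ 0.2 -0.3 -0.9]
shift [0.0035 0.0007 0.0097] twist -0.10448476648923588
board_edge 0.92 [327. 276.] [ 479.1 -184.1   95. ]
0.58 [266.7, 138.2, 373.7, 377.9]
8 24 9665 [ 472.7 -164.1   19.4] [ 476.5 -172.9] [ 70.2 115.2] 11.5
91 99 3610 [ 475.5 -171.2   94.5] [ 478.4 -184.9] [ 23.1 120. ] 10.6
clip_jaw_a_tip 0.67 [298. 271.]
clip_pin 0.64 [294. 269.]
clip_pin 0.55 [320. 301.]
expected pin px [324.80075435 296.2127371 ] tips px [324.23004999 268.77953837]
```

View pics/i.png

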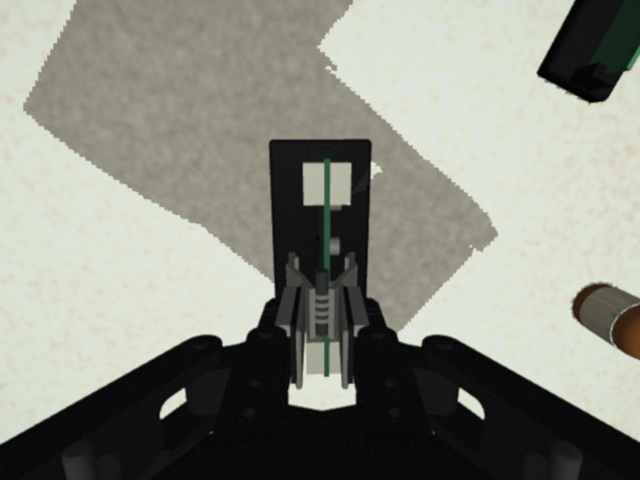

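The jaws now straddle the edge. The board is at column 327 and the clip's middle at about 321, so I'll nudge +x about 1.5 mm and finish the descent.

```bash
python3 -m creep '[[0.0015,0.0005,0.005,0],[-0.0003,0,0.005,0]]'
python3 m.py j
python3 - <<'E'
from h import *
out=[]
for n in("side","scene"):
    p,d=env.snapshot(n)
    u,v=np.round(proj(n,[479,-185,105])).astype(int);u=int(u);v=int(v)
    out.append(cv2.resize(p[v-40:v+40,u-40:u+40],(400,400),interpolation=cv2.INTER_CUBIC))
    for t in("clip_jaw_a_tip","clip_pin"):print(n,t,[(r["p"],np.round(r["position"],1)) for r in env.place_of(n,t)[:3]])
    print(proj(n,[479,-185,112]),proj(n,[479,-185,95]))
cv2.imwrite("pics/k.png",np.hstack(out)[:,:,::-1])
a=cv2.imread("pics/j.png")[200:400,220:420];cv2.imwrite("pics/k.png",np.hstack([cv2.resize(x,(260,260*1)) if 0 else x for x in [cv2.resize(cv2.imread("pics/k.png"),(533,266)),cv2.resize(a,(266,266))]]))
E
```

```text
time: 9.88
eef_pos: [471.5, -186.4, 292.2]
orientation: [179.8, -2.6, 11.4]
wrist_force: [0.7, 0.4, -0.4]
width: 0.207
grasp [ 478.4 -185.5  137.3] zt [ 0.045  0.006 -0.999]
t 9.88 pos [ 471.5 -186.4  292.2] rpy [179.81  -2.6   11.41] w 0.20686212327406836 F [ 0.7  0.4 -0.4]
shift [ 0.0016 -0.0002  0.0004] twist -0.09315521103457058
board_edge 0.65 [328. 279.] [ 480.9 -182.4   95. ]
0.61 [260.3, 139.3, 372.4, 385.8]
8 24 10338 [ 472.2 -163.4   19.3] [ 476.  -171.5] [ 70.3 112.5] 11.5
91 99 4030 [ 476.2 -172.7   94.4] [ 481.7 -184.1] [ 28.1 119.9] 12.0
clip_jaw_a_tip 0.96 [294. 272.]
clip_pin 0.97 [316. 298.]
expected pin px [324.81496925 296.20002348] tips px [324.24117193 268.76723106]
side clip_jaw_a_tip [(0.53, array([330.9, 300.9]))]
side clip_pin [(0.71, array([339.5, 287.8])), (0.42, array([340. , 294.4]))]
[338.10887796 285.1053635 ] [337.8342033 290.9963639]
scene clip_jaw_a_tip []
scene clip_pin []
[249.88557368 183.6200757 ] [250.609725   188.36720784]
```

View pics/k.png

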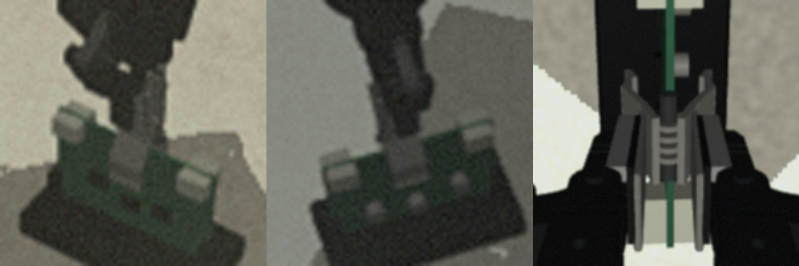

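The side and scene crops show one jaw on each face, midway between the connectors. In the wrist crop the board edge lies under the pin, with a clear gap to both jaws. One last state check, then I'll hand in.

```bash
python3 -c "
from h import *
relg(479,-184.5,137,11.5)
env.hand_in()"
```

```text
grasp [ 478.2 -185.4  137.5] zt [ 0.045  0.006 -0.999]
t 10.43 pos [ 471.3 -186.3  292.4] rpy [179.83  -2.57  11.41] w 0.20703274681558312 F [ 0.5 -0.5 -0.9]
shift [ 0.001  -0.0007  0.0006] twist -0.09221985925663034
the job is handed in; nothing more can be done
```

I took the large clip off the rib by squeezing its handles. I then carried it to the tall board and handed in at 10.4 s, still holding it open over the board's top edge.

**Last checks:**
- **Opening:** the gripper is steady at about 17.7 mm across the handles, which are parallel in the wrist view, so the clip should be fully open.
- **Along the board:** the clip is within about 1–2 mm of midway between the connectors.
- **Square and upright:** about 0.1° off the board's direction by the measured board yaw, and tilted about 2.6°.
- **Jaw tips:** about 74 mm above the bench, roughly 21 mm below the edge. I worked this out from the arm's pose and the clip's dimensions, not from a direct measurement.
- **Clearance:** the crops show one jaw on each face with a visible gap. The wrist force was about 1 N, no more than noise.

**Disagreements and misses:**
- In the last wrist picture, the network put the pin about 9 px to one side of where I expected it. By eye it sat almost directly over the board edge.
- The networks found neither the pin nor the jaw tips in the final scene picture.
- The tool drifted in tilt by about 2.5° during the moves. I allowed for it, and it is well inside the limit.

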